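# Lock the disc of a tablet feeder with its bayonet cap

### The job

The disc of the rotary tablet feeder has just been changed. Find its bayonet cap (the one with two L-shaped slots in its skirt and a straight grip bar on top) in the parts bin, set it over the cross pins of the hub, push it down against the spring and turn it a quarter turn clockwise (seen from above) up to its stop, so that it is locked on the pins. Finish still holding the cap there, gripped in its locked position, so that I can put in the safety screw; leave the other parts in the bin and the things on the table where they are.

Things in the scene. Friction and masses are not known exactly. Their poses are not given: they have to be found in the camera images.
- bayonet_cap: Bayonet cap to fit, bare metal, 0.14 kg, upright on its open rim in the bin, any place. Round skirt 48 mm wide, 31 mm high; bore 34 mm, 25 mm deep. On top a straight grip bar: 44 mm along cap x, 16 mm wide along y, 31 to 61 mm above the rim. Half a turn makes no difference. Origin: centre of the rim (underside), z up its axis.
- cap_grip (a point): Middle of the cap's grip bar, on its axis, 46 mm above its rim; axes as the cap.
- cap_slot (a point): Mouth of one of the cap's two opposite L-shaped slots, at the rim, 20 mm from the axis (cap's +x, under an end of the grip bar). Mouth 13 mm wide: about 7 degrees of play each way on the pin. It rises to 19 mm, then runs a quarter turn as a channel 9 to 19 mm above the rim to a stop, with a 2.5 mm notch in its lower edge there. The cap can turn only clockwise from above.
- hub: Steel feed disc, 372 mm wide, its top face 88 mm above the table, and its hub: a stub 30 mm wide rising 34 mm above the disc (top edge chamfered 4 mm). Stopped at any angle; does not turn (braked). Cap's grip bar along hub x (half turn alike) to go over the pins; locked, it lies along hub y, across the pins. Origin: on the axis at the disc's top face, z up.
- hub_pins (a point): Centre of the hub's cross pin, 26 mm above the disc. The pin is 7 mm thick, runs through the stub along hub x, and both ends stand out 7 mm, to 22 mm from the axis. Cap rim height above the disc: 22 mm where it meets the sprung ring, 13.5 mm or less where the cap can turn, 10.5 mm at the very bottom, 16 mm when locked with the pins in the notches.
- pressure_ring (a joint): Travel in m of the sprung pressure ring (55 mm wide) round the hub's stub, pressed down by the cap's rim: 0 is up (its top 22 mm above the disc), 0.0135 the most. The spring pushes up with 4 N at 0 and 0.9 N more per mm: 12 to 14 N where the cap can turn, 9 N when locked.
- feeder: The round tablet feeder under the disc, fixed. Round the disc, from 190 mm off the axis, a frame ring with small knobs, 57 mm above the disc at most; on its +y side a chute, lip 150 mm off the axis and up to 80 mm above the disc, and behind it a hopper, 265 mm above the table. Nothing but the hub stands within 120 mm of the axis. Origin: on the axis, on the table.
- parts_bin: Grey open plastic bin, fixed, 230 mm (its x) by 290 mm (its y), walls 45 mm high and 4 mm thick, floor 4 mm thick. Six parts stand in it in two rows of three, 100 mm apart along x and 85 mm along y, each up to 8 mm off its place. Origin: centre of the underside.
- plain_cap: Not wanted: a screw cap of the same metal with the same grip bar (44 x 16 x 30 mm, along its x), but a narrower skirt, 35 mm across, 31 mm high and without slots. In the bin. Origin: centre of the underside.
- star_knob: Not wanted: black star-grip knob, 48 mm across, 36 mm high, standing on its boss in the bin. Origin: centre of the underside.
- spacer_ring: Not wanted: steel spacer ring 48 mm across, 14 mm high, in the bin. Origin: centre of the underside.
- clamp_block: Not wanted: metal clamp block 45 x 24 x 22 mm with a screw head on top (28 mm in all), in the bin. Origin: centre of the underside.
- hex_bolt: Not wanted: hexagon bolt lying in the bin, 58 mm long, head 19 mm. Origin: at its underside, about the middle.
- tablet_tub: Clear plastic tub of tablets, 100 mm across, 75 mm high, standing on the table beyond the bin. Leave it. Origin: centre of the underside.
- screwdriver: Screwdriver with a black handle lying on the table beyond the bin. Leave it. Origin: at its underside.
- white_bottle: White plastic jar, 60 mm across, 100 mm high, on the table beyond the bin. Leave it. Origin: centre of the underside.
Things that resemble listed ones, but are neither listed nor needed, are in the scene too. Leave any brown look-alike of the plain_cap alone.

How it is judged (in metres and radians):
On the way, in this order (a step that is already met when the one before it is completed fails the run):
1. the bayonet cap is lifted clear of the bin (height (world z) of bayonet_cap above 0.06 m and contact force between the fingers and bayonet_cap above 0.5 N), for 0.1 s.
2. the cap is pushed down over the cross pins, its slots on the pins, against the spring (horizontal distance between bayonet_cap and hub below 0.006 m and z of bayonet_cap in the frame of hub below 0.0165 m and angle between the x axis of bayonet_cap and the x axis of hub, either way round below 0.35 rad), for 0.05 s.
At the end, for the whole second after the job is handed in: Cap on the hub and gripped (over 2 N), at rest: bar within 0.2 rad of square to the pins, tilt under 0.12 rad, within 5 mm of the axis, rim under 18.5 mm over the disc, ring pressed over 4 mm; other parts in the bin; tub, jar, screwdriver within 40 mm of their start (value of joint pressure_ring above 0.004 m and z of bayonet_cap in the frame of hub below 0.0185 m and horizontal distance between bayonet_cap and hub below 0.005 m and angle between the x axis of bayonet_cap and the y axis of hub, either way round below 0.2 rad and angle between bayonet_cap's own z axis and vertical below 0.12 rad and contact force between the fingers and bayonet_cap above 2 N and linear speed of bayonet_cap below 0.02 m/s and x of plain_cap in the frame of parts_bin between -0.12 and 0.12 m and y of plain_cap in the frame of parts_bin between -0.15 and 0.15 m and height (world z) of each of plain_cap, star_knob, spacer_ring, clamp_block, hex_bolt below 0.05 m and x of star_knob in the frame of parts_bin between -0.12 and 0.12 m and y of star_knob in the frame of parts_bin between -0.15 and 0.15 m and x of spacer_ring in the frame of parts_bin between -0.12 and 0.12 m and y of spacer_ring in the frame of parts_bin between -0.15 and 0.15 m and x of clamp_block in the frame of parts_bin between -0.12 and 0.12 m and y of clamp_block in the frame of parts_bin between -0.15 and 0.15 m and x of hex_bolt in the frame of parts_bin between -0.12 and 0.12 m and y of hex_bolt in the frame of parts_bin between -0.15 and 0.15 m and distance of each of tablet_tub, screwdriver, white_bottle from where it was at the start of the episode below 0.04 m); the arm keeps its last pose, push and grip.
It fails at once if another part is lifted out of the bin (height (world z) of any of plain_cap, star_knob, spacer_ring, clamp_block, hex_bolt above 0.06 m).
It fails at once if tub, jar or screwdriver is knocked over or shifted by more than 40 mm (distance of any of tablet_tub, screwdriver, white_bottle from where it was at the start of the episode above 0.04 m or angle between any of tablet_tub, white_bottle's own z axis and vertical above 0.5 rad).
It also fails if it takes over 51 s, if anything falls off the work surface, if the arm or the gripper's body presses on something with over 40 N, if the wrist force passes 120 N, or if a joint passes its speed limit or range.

### The arm

A 6-joint arm with a two-finger parallel gripper is mounted at the origin on the work surface. World frame = base frame: x ahead of the robot, y to its left, z up, the work surface at z = 0. Lengths are in m, angles in degrees, forces in N, time in s.
With the tool pointing down it reaches from about 0.3 to 0.75 m from the base axis. Payload 8.5 kg.
Tool frame: the origin (TCP) lies at the very end of the fingers, on their centre line; the grasp point (between the pads) lies 19 mm behind it; x points along the fingers, y is the direction in which the jaws open and shut, and the axes are right-handed (so a half turn about x gives the same grasp; the last joint's range is limited). The gripper opens to 88 mm and grips with 3 to 60 N. Pads are 18 mm wide; open, the fingers measure 123 mm over their backs; the gripper's body (75 mm by 187 mm) begins 45 mm behind the grasp point.
Start: joints at [60.831, 21.807, 74.336, -0, 83.858, -12.336], TCP at [0.159, 0.526, 0.208] pointing down, gripper open.
Joint ranges: [-178.18, 178.18], [-50.72, 133.34], [12.68, 142.11], [-81.47, 261.47], [9.98, 163.14], [-165.26, 165.26]. Speed limits (degrees/s): [136.94, 136.94, 180, 180, 180, 180].

### API

Orientations are given as [roll, pitch, yaw] about the fixed x, y, z axes, in that order (R = Rz(yaw) Ry(pitch) Rx(roll)).
In Python, from workcell import get_obs, optics, ticket gives the robot as it stands.
- The arm moves only by the shell command python3 -m inch 'ROWS'. ROWS is JSON, a list of rows, each a list of 3 entries, a list of its own where there are three numbers: the gripper command: -1 is shut, 1 is fully open, values between are in proportion, then the shift along the world's x, y, z in mm, then the turn, a rotation vector about the world's x, y, z in degrees. In form: [[claw, [dx, dy, dz], [ax, ay, az]], ...]. A call has 1 to 10 rows; each row is the pose to reach, as a shift and turn from the pose commanded when the call began; what a row does not reach only later rows make up. A row lasts 1/10 s, in which the tool goes at most 50 mm and 8.59 degrees, less where a joint would pass 70% of its speed; a pose out of reach is approached as far as the arm can. A call with a gripper value outside its range is refused whole. The fingers move at their own pace and stop on an object; the grip force is fixed at half the most. Time passes only in rows, so rows that repeat a pose let the fingers close. It gives the time, the measured TCP pose, the force and the opening at its end, in the units of the state.
- get_obs(): the state, without advancing time (a new reading comes with each control period).
- optics.capture(name): name is "scene" or "top" or "wrist"; returns the picture (420x560x3 uint8, red, green, blue); there is no depth.
- optics.camera_info(name): a dict with "intrinsics" (3x3 intrinsics, pixels), "extrinsics" (4x4, takes a point from world to camera coordinates). Camera axes: x right, y down, z forward; pixel columns grow to the right and rows downward; lengths in m; the calibration is good to about 2 mm. A picture is of the moment at which its call begins: read the wrist's pose just before it. camera_info takes no time and is no camera call; for the wrist camera it gives the pose at the moment of the call.
- ticket.job_done(): hands the job in, once; it reports no verdict.
The state is a dict: "time_s": time; "joints": joint angles; "dq": joint speeds; "joint_efforts": joint torques, N m; "eef_pos": TCP position; "ee_rot": TCP orientation; "wrist_force": force on the tool from outside, world axes, zero at the start; "ft_torque": the same for the moment, N m; "gripper_width": opening from 0.0 (shut) to 1.0 (fully open).
Only numpy, scipy, OpenCV 4.12 (cv2) and the standard library are available. Lean on these libraries where they do the work, as an engineer would, in place of code of your own. Each camera call takes 0.05 s, during which the arm holds its last target.

## Working session

There is one attempt and no reset: what is moved stays moved. The work goes in short steps, Python scripts to look and compute and a shell command to move; the robot and the scene stay as the last step left them, time stands still between calls to the robot, and variables do not carry over. Pictures are saved under pics/ and viewed, and the job is handed in when it is done.

```bash
ls; mkdir -p pics; python3 - <<'E'
from workcell import get_obs, optics, ticket
import cv2
print(get_obs())
for n in ["scene","top","wrist"]:
    im=optics.capture(n); cv2.imwrite(f"pics/{n}0.png",im[:,:,::-1])
    c=optics.camera_info(n); print(n,c)
E
```

```text
pics
{'time_s': 0.0, 'joints': array([ 6.08306359e+01,  2.18405705e+01,  7.43834914e+01, -9.77269639e-05,
        8.38580337e+01, -1.23342478e+01]), 'dq': array([-0.05512906, -0.0282522 ,  0.01163711,  0.01468577, -0.01901886,
        0.02034426]), 'joint_efforts': array([-9.00523246e-04, -4.37922871e+01, -2.24558473e+01,  7.12677673e-02,
        3.52048804e-02, -1.05101283e-04]), 'eef_pos': array([0.15912046, 0.52614801, 0.20734917]), 'ee_rot': array([-102.26644468,   89.91790441, -119.10155045]), 'wrist_force': array([ 0.18143421,  0.44240782, -0.2880524 ]), 'ft_torque': array([ 0.01008626, -0.06595237, -0.00344461]), 'gripper_width': 0.9956517004575425}
scene {'intrinsics': array([[387.75314026,   0.        , 283.98712652],
       [  0.        , 387.75314026, 207.1551604 ],
       [  0.        ,   0.        ,   1.        ]]), 'extrinsics': array([[-0.18474318,  0.98263901,  0.01704493,  0.12768493],
       [ 0.7007047 ,  0.14385889, -0.69879721, -0.31591553],
       [-0.68911747, -0.11715456, -0.71511672,  1.54703723],
       [ 0.        ,  0.        ,  0.        ,  1.        ]])}
[... 170 characters left out ...]
]]), 'extrinsics': array([[ 0.02691178, -0.99959089, -0.00968517, -0.0301442 ],
       [-0.9877181 , -0.0250979 , -0.15421751,  0.53448095],
       [ 0.15391135,  0.01371649, -0.98798945,  1.22247105],
       [ 0.        ,  0.        ,  0.        ,  1.        ]])}
wrist {'intrinsics': array([[308.21652645,   0.        , 279.29701132],
       [  0.        , 308.21652645, 203.24040235],
       [  0.        ,   0.        ,   1.        ]]), 'extrinsics': array([[ 0.28977605,  0.95709192, -0.00221311, -0.5484889 ],
       [ 0.92483951, -0.27941433,  0.2580688 , -0.03621178],
       [ 0.24637719, -0.07682893, -0.96612401,  0.38934653],
       [ 0.        ,  0.        ,  0.        ,  1.        ]])}
```

View pics/scene0.png

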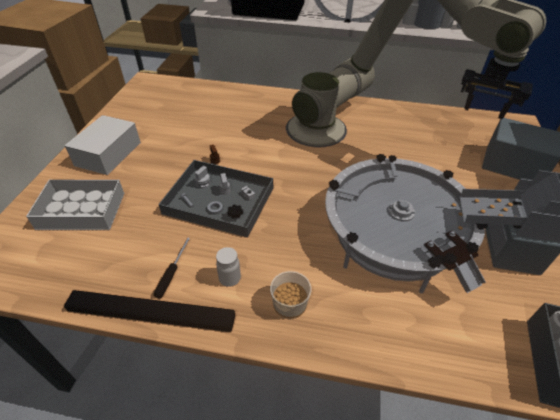

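View pics/top0.png

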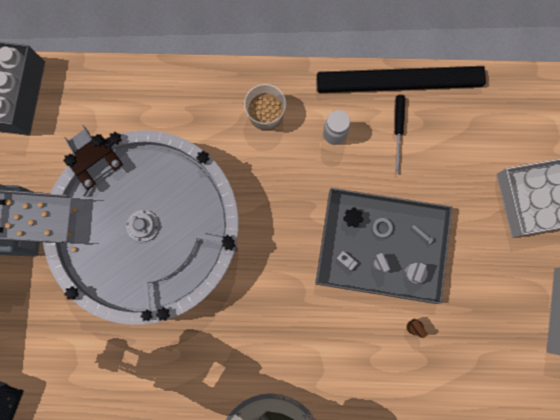

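View pics/wrist0.png

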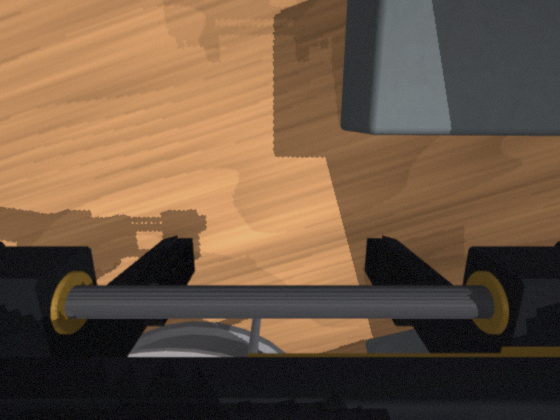

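The top view shows the hub at about (141,224) and the bin at (320–450, 190–300). In the bin, two parts have grip bars: (382,262), which is narrow, and (418,272), which has a wider skirt. A brown look-alike stands outside the bin at (417,328). I'll enlarge the view to confirm which is which.

```bash
cat > h.py <<'E'
import numpy as np, cv2
from workcell import get_obs, optics
def ray(n,px,z,c=None):
    c=c or optics.camera_info(n);K=c["intrinsics"];E=c["extrinsics"];R=E[:3,:3];t=E[:3,3]
    o=-R.T@t; px=np.atleast_2d(px).astype(float)
    d=(R.T@np.linalg.inv(K)@np.c_[px,np.ones(len(px))].T).T
    return o+d*((z-o[2])/d[:,2])[:,None]
def proj(n,P,c=None):
    c=c or optics.camera_info(n);K=c["intrinsics"];E=c["extrinsics"]
    q=(E[:3,:3]@np.atleast_2d(P).T).T+E[:3,3]; q=(K@q.T).T; return q[:,:2]/q[:,2:]
E
python3 - <<'E'
import cv2,numpy as np
from h import *
t=cv2.imread("pics/top0.png"); 
a=cv2.resize(t[180:310,310:460],None,fx=4,fy=4,interpolation=cv2.INTER_CUBIC)
cv2.imwrite("pics/bincrop.png",a)
b=cv2.resize(t[184:264,100:180],None,fx=7,fy=7,interpolation=cv2.INTER_CUBIC)
cv2.imwrite("pics/hubcrop.png",b)
print(ray("top",[[418,268],[382,262]],0.065), ray("top",[141,224],0.122))
E
```

```text
[[ 0.41597312 -0.3273634   0.065     ]
 [ 0.42745701 -0.24565603  0.065     ]] [[0.49324953 0.29509245 0.122     ]]
```

View pics/bincrop.png

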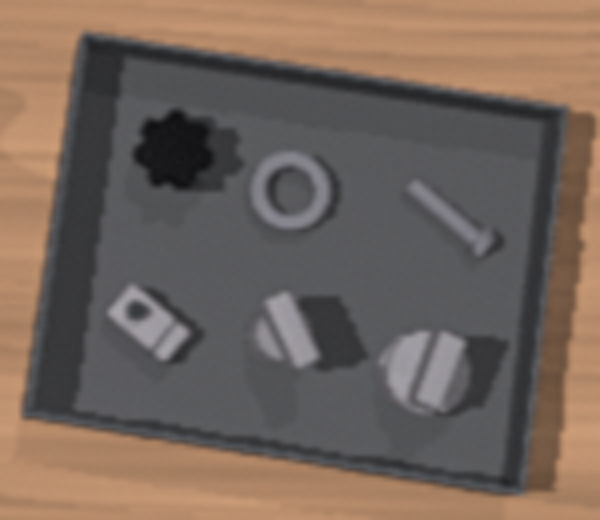

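View pics/hubcrop.png

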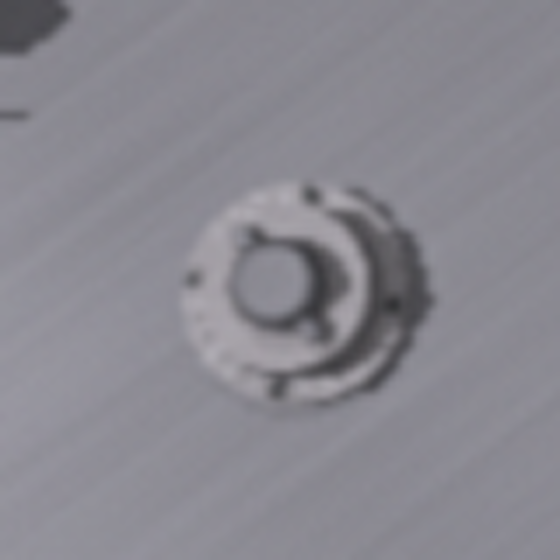

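The wanted cap is at top pixel (420,272): it has the grip bar and a wide skirt about as wide as the 48 mm spacer ring. The part at (382,262) has the narrow skirt, so it is the plain cap. The pin ends show at about (136,218) and (145,232). Next I'll plan a wrist view of the hub.

```bash
python3 - <<'E'
from h import *
from scipy.spatial.transform import Rotation as R
o=get_obs(); Rt=R.from_euler('xyz',o['ee_rot'],degrees=True).as_matrix(); print(Rt.round(3))
c=optics.camera_info("wrist");E=c["extrinsics"];C=-E[:3,:3].T@E[:3,3]; print("cam",C,C-o['eef_pos'])
H=ray("top",[140,224],0.122)[0]; print(H)
# camera shift s.t. hub appears at given pixel with cam height
for px in [(280,100),(280,150)]:
  for cz in (0.30,0.34):
    d=E[:3,:3].T@np.linalg.inv(c['intrinsics'])@np.array([*px,1]); d=d/d[2]*(0.114-cz)
    Cn=np.array([H[0],H[1],0.114])-d; print(px,cz,"shift",((Cn-C)*1000).round())
E
```

```text
[[-0.     0.29   0.957]
 [-0.001  0.957 -0.29 ]
 [-1.    -0.001 -0.   ]]
cam [0.09650293 0.54474928 0.3842883 ] [-0.06266183  0.01850921  0.17677898]
[0.4931929  0.29730557 0.122     ]
(280, 100) 0.3 shift [ 408. -251.  -84.]
(280, 100) 0.34 shift [ 410. -252.  -44.]
(280, 150) 0.3 shift [ 381. -243.  -84.]
(280, 150) 0.34 shift [ 377. -242.  -44.]
```

```bash
python3 -m inch '[[0,[40,-40,0],[0,0,0]],[0,[80,-70,0],[0,0,0]],[0,[120,-100,0],[0,0,0]],[0,[165,-130,0],[0,0,0]],[0,[210,-160,0],[0,0,0]],[0,[255,-190,0],[0,0,0]],[0,[300,-215,0],[0,0,0]],[0,[340,-235,-10],[0,0,0]],[0,[377,-242,-30],[0,0,0]],[0,[377,-242,-30],[0,0,0]]]'
python3 -m inch '[[0,[0,0,0],[0,0,0]],[0,[0,0,0],[0,0,0]]]'
python3 - <<'E'
from h import *
c=optics.camera_info("wrist"); np.savez("pics/wh.npz",K=c["intrinsics"],E=c["extrinsics"])
im=optics.capture("wrist")[:,:,::-1]; cv2.imwrite("pics/wh.png",im)
print(get_obs()['eef_pos'])
E
```

```text
time_s: 1.15
eef_pos: [0.5393, 0.2817, 0.1746]
ee_rot: [-137.7, 89.8, -154.8]
wrist_force: [-0.9, 0.7, -0.8]
gripper_width: 0.502
time_s: 1.35
eef_pos: [0.5354, 0.285, 0.1784]
ee_rot: [139.0, 90.0, 122.2]
wrist_force: [-1.2, -0.2, 0.8]
gripper_width: 0.503
[0.53524731 0.28524999 0.17879385]
```

View pics/wh.png

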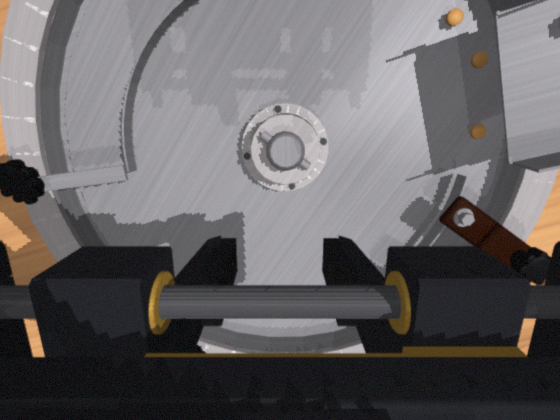

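The hub shows at wrist pixel (285,150), with its pins running from upper left to lower right. I'll enlarge this.

```bash
python3 - <<'E'
import cv2
t=cv2.imread("pics/wh.png")
cv2.imwrite("pics/wh_c.png",cv2.resize(t[100:200,235:335],None,fx=6,fy=6,interpolation=cv2.INTER_CUBIC))
E
```

```text
(no output)
```

View pics/wh_c.png

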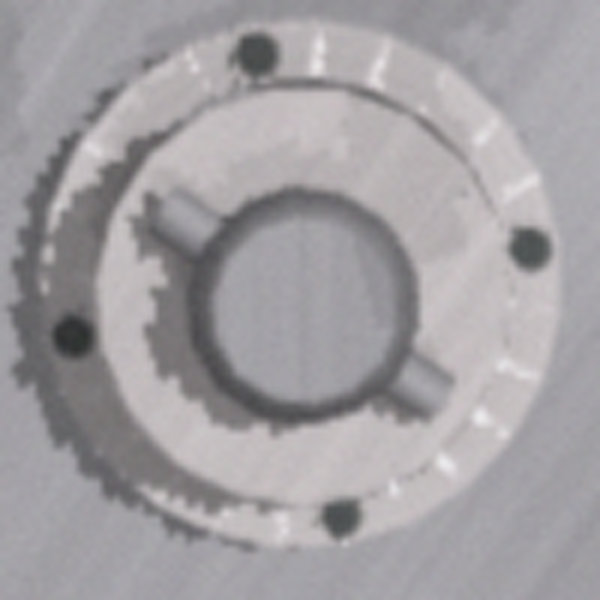

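```bash
python3 - <<'E'
from h import *
d=np.load("pics/wh.npz"); c={"intrinsics":d["K"],"extrinsics":d["E"]}
f=lambda *p:np.array([[235+(u+.5)/6-.5,100+(v+.5)/6-.5] for u,v in p])
P=ray("wrist",f((162,216),(444,396)),0.114,c); print("pins",P,P.mean(0),np.linalg.norm(P[0]-P[1]),np.degrees(np.arctan2(*(P[1]-P[0])[1::-1])))
print("top circ",ray("wrist",f((303,301)),0.122,c), "side",ray("wrist",f((303,290)),0.110,c))
g=lambda *p:np.array([[100+(u+.5)/7-.5,184+(v+.5)/7-.5] for u,v in p])
P=ray("top",g((248,235),(318,335)),0.114); print("top pins",P,P.mean(0),np.linalg.norm(P[0]-P[1]),np.degrees(np.arctan2(*(P[1]-P[0])[1::-1])))
print("top circ",ray("top",g((270,284)),0.122))
b=lambda *p:np.array([[310+(u+.5)/4-.5,180+(v+.5)/4-.5] for u,v in p])
# bar top ends in bincrop
P=ray("top",b((452,332),(427,408)),0.065);print("bar",P,P.mean(0),np.linalg.norm(P[0]-P[1]),np.degrees(np.arctan2(*(P[1]-P[0])[1::-1])))
E
```

```text
pins [[0.479067   0.28692686 0.114     ]
 [0.51163954 0.31523664 0.114     ]] [0.49535327 0.30108175 0.114     ] 0.04315569127192697 40.99489187099716
top circ [[0.49381392 0.30116076 0.122     ]] side [[0.49353703 0.30145737 0.11      ]]
top pins [[0.50934916 0.31178704 0.114     ]
 [0.47791551 0.28732161 0.114     ]] [0.49363234 0.29955433 0.114     ] 0.039832549533597154 -142.10566364201165
top circ [[0.49276983 0.30139401 0.122     ]]
bar [[ 0.42846226 -0.33801761  0.065     ]
 [ 0.38508495 -0.32332336  0.065     ]] [ 0.4067736  -0.33067048  0.065     ] 0.04579860736428824 161.2859732433942
```

The hub axis comes out near (0.494, 0.301), with the pins at about 41°. I'll go to a view above the bin.

```bash
python3 -m inch '[[0,[-7,-48,5],[0,0,0]],[0,[-13,-97,5],[0,0,0]],[0,[-20,-145,5],[0,0,0]],[0,[-27,-194,5],[0,0,0]],[0,[-33,-242,5],[0,0,0]],[0,[-40,-290,5],[0,0,0]],[0,[-47,-339,5],[0,0,0]],[0,[-53,-388,5],[0,0,0]],[0,[-60,-436,5],[0,0,0]],[0,[-67,-484,0],[0,0,0]]]'
python3 -m inch '[[0,[-7,-48,-8],[0,0,0]],[0,[-13,-97,-20],[0,0,0]],[0,[-20,-145,-35],[0,0,0]],[0,[-20,-148,-35],[0,0,0]],[0,[-20,-148,-35],[0,0,0]],[0,[-20,-148,-35],[0,0,0]]]'
python3 - <<'E'
from h import *
c=optics.camera_info("wrist"); np.savez("pics/wb.npz",K=c["intrinsics"],E=c["extrinsics"])
im=optics.capture("wrist")[:,:,::-1]; cv2.imwrite("pics/wb.png",im)
o=get_obs();print(o['eef_pos'],o['joints'])
E
```

```text
time_s: 2.4
eef_pos: [0.4689, -0.2003, 0.1796]
ee_rot: [-16.1, 89.8, -32.8]
wrist_force: [1.2, 0.2, 0.3]
gripper_width: 0.5
time_s: 3.0
eef_pos: [0.4498, -0.346, 0.144]
ee_rot: [-16.4, 89.9, -33.1]
wrist_force: [-0.3, 0.1, -0.1]
gripper_width: 0.505
[ 0.44991558 -0.34584053  0.14402912] [-4.95044805e+01  2.65300845e+01  7.76396617e+01  1.18802512e-02
  7.57591183e+01 -1.22798136e+02]
```

View pics/wb.png

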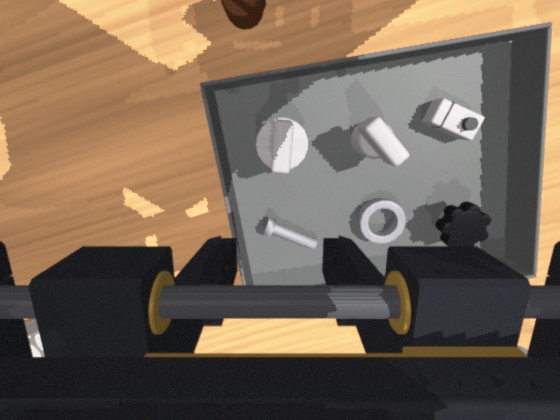

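```bash
python3 - <<'E'
import cv2
t=cv2.imread("pics/wb.png")
cv2.imwrite("pics/wb_c.png",cv2.resize(t[100:190,240:330],None,fx=6,fy=6,interpolation=cv2.INTER_CUBIC))
E
```

```text
(no output)
```

View pics/wb_c.png

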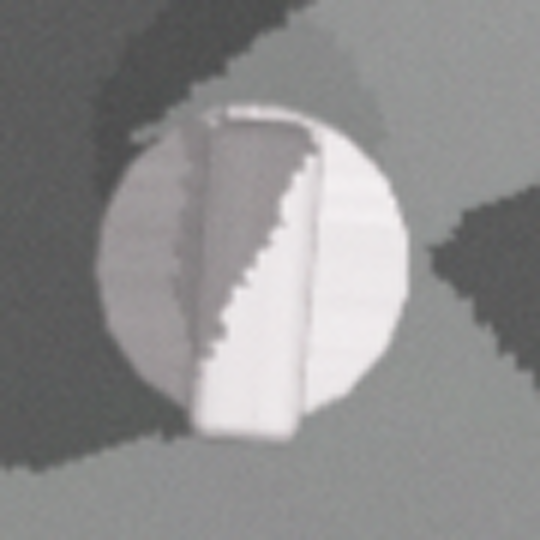

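```bash
python3 - <<'E'
from h import *
d=np.load("pics/wb.npz"); c={"intrinsics":d["K"],"extrinsics":d["E"]}
f=lambda *p:np.array([[240+(u+.5)/6-.5,100+(v+.5)/6-.5] for u,v in p])
def an(a):return np.degrees(np.arctan2(*(a[1]-a[0])[1::-1]))
P=ray("wrist",f((264,121),(246,434)),0.065,c); print("bar",P,P.mean(0),np.linalg.norm(P[0]-P[1]),an(P))
for e in [((209,135),(194,425)),((320,155),(299,430))]:
  P=ray("wrist",f(*e),0.065,c); print(an(P),P)
P=ray("wrist",f((252,265),(97,265),(407,265)),0.035,c);print("circ",P,np.linalg.norm(P[1]-P[2]))
E
```

```text
bar [[ 0.38721365 -0.3244817   0.065     ]
 [ 0.42684924 -0.33886751  0.065     ]] [ 0.40703145 -0.3316746   0.065     ] 0.042165518508259364 -19.948455571871307
-20.04100085714969 [[ 0.38682701 -0.33203782  0.065     ]
 [ 0.42355641 -0.345436    0.065     ]]
-20.594340496832118 [[ 0.39359394 -0.3185453   0.065     ]
 [ 0.42843622 -0.33163773  0.065     ]]
circ [[ 0.40698864 -0.33188378  0.035     ]
 [ 0.40019938 -0.35445827  0.035     ]
 [ 0.41377621 -0.30931488  0.035     ]] 0.04714080254942809
```

The bar centre is at (0.407, −0.332), lying at −20°, and the skirt measures about 47 mm, so this is the bayonet cap. I'll grasp it now.

```bash
python3 -m inch '[[0,[-22,7,-10],[0,0,-3.2]],[0,[-43,14,-25],[0,0,-3.2]],[0,[-43,14,-45],[0,0,-3.2]],[0,[-43,14,-65],[0,0,-3.2]],[0,[-43,14,-85],[0,0,-3.2]],[0,[-43,14,-100],[0,0,-3.2]],[0,[-43,14,-104],[0,0,-3.2]],[0,[-43,14,-104],[0,0,-3.2]],[0,[-43,14,-104],[0,0,-3.2]]]'
```

```text
time_s: 3.95
eef_pos: [0.4068, -0.3334, 0.04]
ee_rot: [-31.5, 89.9, -51.5]
wrist_force: [-0.4, 0.4, 0.7]
gripper_width: 0.493
```

```bash
python3 -m inch '[[-1,[0,1.5,-1],[0,0,0]],[-1,[0,1.5,-1],[0,0,0]],[-1,[0,1.5,-1],[0,0,0]],[-1,[0,1.5,-1],[0,0,0]],[-1,[0,1.5,-1],[0,0,0]],[-1,[0,1.5,-1],[0,0,0]],[-1,[0,1.5,-1],[0,0,0]],[-1,[0,1.5,-1],[0,0,0]]]'
python3 -c "
from workcell import get_obs
from scipy.spatial.transform import Rotation as R
o=get_obs();print(o['eef_pos'],R.from_euler('xyz',o['ee_rot'],degrees=True).as_matrix().round(4),o['ft_torque'])"
```

```text
time_s: 4.75
eef_pos: [0.4062, -0.3321, 0.0379]
ee_rot: [145.8, 90.0, 125.8]
wrist_force: [0.3, 0.3, -1.2]
gripper_width: 0.006
[ 0.40624693 -0.33209061  0.03792655] [[-0.000e+00  3.426e-01  9.395e-01]
 [ 1.000e-04  9.395e-01 -3.426e-01]
 [-1.000e+00  0.000e+00 -1.000e-04]] [ 0.00716304  0.01390763 -0.06055787]
```

The opening reads 0.006, but a 16 mm bar should give about 0.18, so the fingers may have missed. I'll look.

```bash
python3 - <<'E'
from h import *
im=optics.capture("wrist")[:,:,::-1]; cv2.imwrite("pics/wg.png",im)
t=optics.capture("top")[:,:,::-1]; cv2.imwrite("pics/tg.png",cv2.resize(t[180:340,310:460],None,fx=3.7,fy=3.7,interpolation=cv2.INTER_CUBIC))
E
```

```text
(no output)
```

View pics/wg.png

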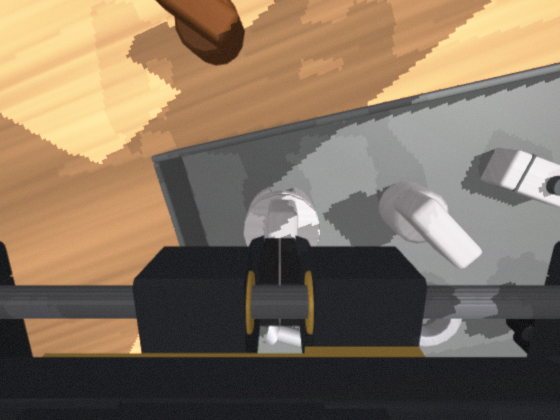

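View pics/tg.png

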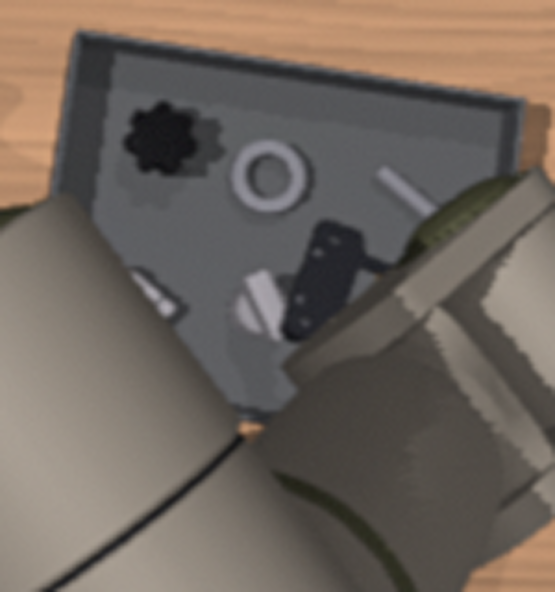

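```bash
python3 - <<'E'
from h import *
o=get_obs();print(o['eef_pos'],o['gripper_width'])
c=optics.camera_info("wrist")
print("cap pred",proj("wrist",[[.407,-.332,.065],[.407,-.332,.035],[.3865,-.3245,.065],[.427,-.339,.065]],c))
print("tcp,grasp",proj("wrist",[o['eef_pos'],o['eef_pos']+[0,0,.019]],c))
print("cam-tcp",-c['extrinsics'][:3,:3].T@c['extrinsics'][:3,3]-o['eef_pos'])
im=cv2.imread("pics/wg.png"); cv2.imwrite("pics/wg_c.png",cv2.resize(im[170:290,220:340],None,fx=5,fy=5,interpolation=cv2.INTER_CUBIC))
E
```

```text
[ 0.40625449 -0.33208913  0.03794554] 0.0049171436958699325
cap pred [[281.34769769 251.07539109]
 [281.09443038 231.27585168]
 [281.45921732 211.149185  ]
 [281.79573527 287.25296493]]
tcp,grasp [[280.56022469 231.91361695]
 [280.65549499 243.9588791 ]]
cam-tcp [-0.0615672   0.02187222  0.17676131]
```

View pics/wg_c.png

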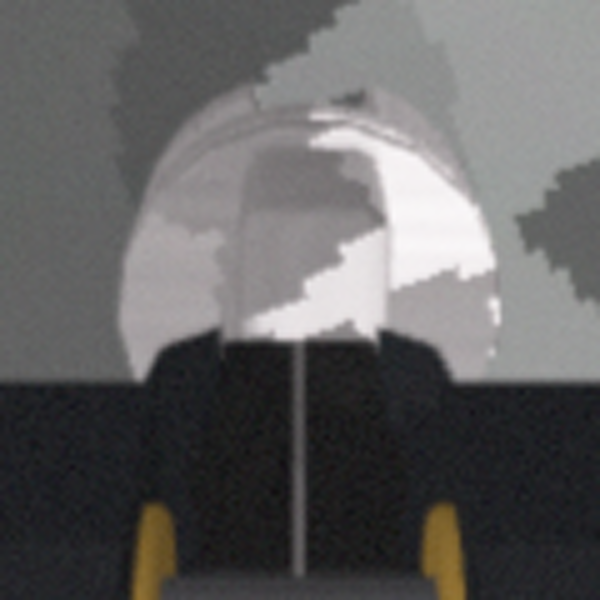

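The cap is exactly where I predicted, but the fingers appear to be in front of (above) the bar. I'll check the fingertip height from the side with the scene camera.

```bash
python3 - <<'E'
from h import *
o=get_obs();p=o['eef_pos']
im=optics.capture("scene")[:,:,::-1]
q=proj("scene",[p,p+[0,0,.03],[.407,-.332,.065],[.407,-.332,.035]]);print(q)
x,y=q[0].astype(int)
cv2.imwrite("pics/sg.png",cv2.resize(im[y-60:y+40,x-50:x+50],None,fx=6,fy=6,interpolation=cv2.INTER_CUBIC)); print(x-50,y-60)
E
```

```text
[[201.19873522 175.15456543]
 [199.94390142 168.14377273]
 [200.01861566 168.99158504]
 [201.27064704 175.97950957]]
151 115
```

View pics/sg.png

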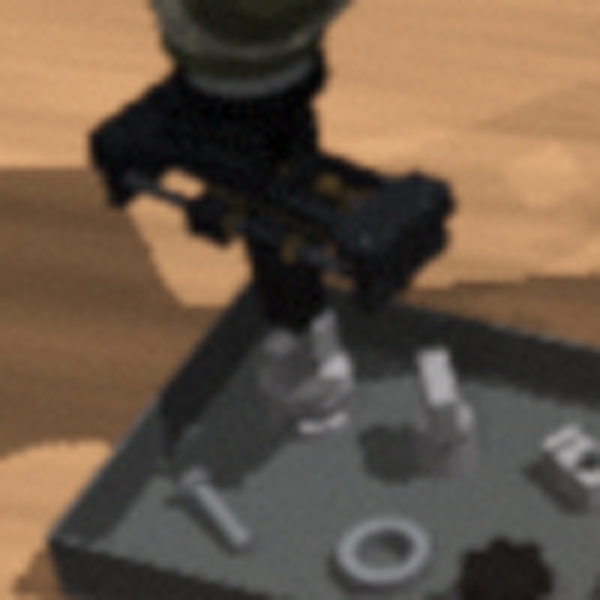

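The scene crop shows the closed fingertips at about pixel (199,169), where the reported TCP should appear at (201,175). So the fingers really end about 27 mm behind the reported TCP, at the height of the bar top, and they closed just above the bar. I'll reopen and look.

```bash
python3 -m inch '[[0,[0,0,3],[0,0,0]],[0,[0,0,3],[0,0,0]],[0,[0,0,3],[0,0,0]],[0,[0,0,3],[0,0,0]]]'
python3 - <<'E'
from h import *
o=get_obs();p=o['eef_pos'];print(p,o['gripper_width'])
im=optics.capture("wrist")[:,:,::-1]; cv2.imwrite("pics/wo.png",im)
ty=np.array([.3426,.9395,0]); tz=np.array([.9395,-.3426,0])
for back in (0,.014,.028):
  b=p+[0,0,back]
  print(back,proj("wrist",[b+s*.022*ty-e*.009*tz for s in(-1,1) for e in (-1,1)]).round().tolist())
E
```

```text
time_s: 5.3
eef_pos: [0.4062, -0.332, 0.0409]
ee_rot: [162.4, 90.0, 142.4]
wrist_force: [-0.3, -0.1, 0.9]
gripper_width: 0.344
[ 0.40623851 -0.33204063  0.04092184] 0.34366218176309876
0 [[245.0, 246.0], [244.0, 218.0], [316.0, 246.0], [317.0, 218.0]]
0.014 [[242.0, 255.0], [241.0, 225.0], [319.0, 255.0], [320.0, 225.0]]
0.028 [[239.0, 266.0], [238.0, 234.0], [322.0, 266.0], [324.0, 234.0]]
```

View pics/wo.png

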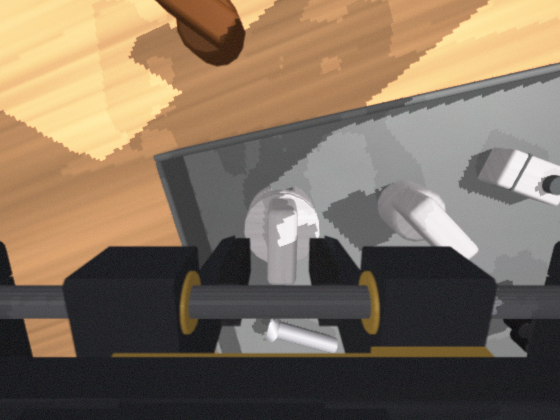

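The open fingertips (front edge at v≈238, inner edges at u≈250 and 310) lie at a depth that puts them about 30 mm behind the reported TCP. I'll treat the real tip as TCP + 30 mm in z and descend in steps while watching the force.

```bash
python3 -m inch '[[0,[0.5,0,-7],[0,0,0]],[0,[0.5,0,-14],[0,0,0]],[0,[0.5,0,-18],[0,0,0]],[0,[0.5,0,-20],[0,0,0]]]'
python3 -m inch '[[0,[0,0,-3],[0,0,0]],[0,[0,0,-6],[0,0,0]],[0,[0,0,-6],[0,0,0]]]'
python3 - <<'E'
from h import *
o=get_obs();p=o['eef_pos'];print(p,o['gripper_width'],o['wrist_force'])
im=optics.capture("wrist")[:,:,::-1]; cv2.imwrite("pics/wo2.png",im)
E
```

```text
time_s: 5.75
eef_pos: [0.4065, -0.3318, 0.0202]
ee_rot: [148.7, 89.9, 128.7]
wrist_force: [1.0, 0.1, 0.0]
gripper_width: 0.502
time_s: 6.05
eef_pos: [0.4066, -0.332, 0.0146]
ee_rot: [148.9, 90.0, 128.9]
wrist_force: [-0.3, -0.4, 0.1]
gripper_width: 0.5
[ 0.40664472 -0.33195056  0.01459887] 0.4995909751309507 [-0.25626609 -0.40875998  0.09774934]
```

View pics/wo2.png

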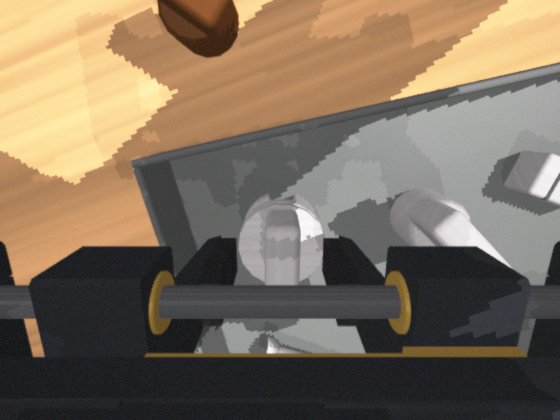

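The bar now stands between the fingers with no contact. I'll lower 2 mm more and close.

```bash
python3 -m inch '[[0,[0.4,0,-2],[0,0,0]],[-1,[0.4,0,-2],[0,0,0]],[-1,[0.4,0,-2],[0,0,0]],[-1,[0.4,0,-2],[0,0,0]],[-1,[0.4,0,-2],[0,0,0]],[-1,[0.4,0,-2],[0,0,0]],[-1,[0.4,0,-2],[0,0,0]],[-1,[0.4,0,-2],[0,0,0]]]'
```

```text
time_s: 6.9
eef_pos: [0.4072, -0.332, 0.013]
ee_rot: [122.4, 90.0, 102.4]
wrist_force: [-0.7, 0.5, -0.4]
gripper_width: 0.18
```

The opening is 0.18, i.e. 15.8 mm, so the bar is gripped. I'll lift.

```bash
python3 -m inch '[[-1,[0,0,8],[0,0,0]],[-1,[0,0,24],[0,0,0]],[-1,[0,0,48],[0,0,0]],[-1,[0,0,76],[0,0,0]],[-1,[0,0,104],[0,0,0]],[-1,[0,0,132],[0,0,0]],[-1,[0,0,155],[0,0,0]],[-1,[0,0,170],[0,0,0]],[-1,[0,0,172],[0,0,0]],[-1,[0,0,172],[0,0,0]]]'
python3 - <<'E'
from h import *
c=optics.camera_info("wrist"); np.savez("pics/wl.npz",K=c["intrinsics"],E=c["extrinsics"])
im=optics.capture("wrist")[:,:,::-1]; cv2.imwrite("pics/wl.png",im)
o=get_obs();print(o['eef_pos'],o['joints'],o['wrist_force'])
E
```

```text
time_s: 7.9
eef_pos: [0.407, -0.3319, 0.1849]
ee_rot: [-66.7, 90.0, -86.7]
wrist_force: [-0.2, -0.1, -1.6]
gripper_width: 0.178
[ 0.40687622 -0.33176814  0.18429756] [-5.21256844e+01  2.04228491e+01  8.06168053e+01 -2.35220823e-03
  7.90267475e+01 -1.22090485e+02] [ 0.27829322 -0.7999801  -1.70937869]
```

View pics/wl.png

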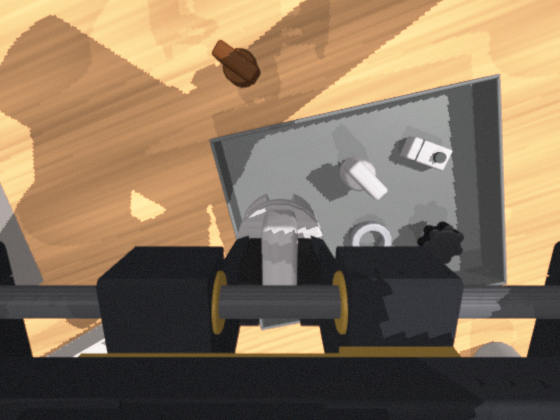

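```bash
python3 - <<'E'
from h import *
d=np.load("pics/wl.npz"); c={"intrinsics":d["K"],"extrinsics":d["E"]}
p=np.array([.40694,-.33185,.1846]); u=np.array([.9395,-.3426,0]);v=np.array([.3426,.9395,0]);z=np.array([0,0,1])
im=cv2.imread("pics/wl.png"); 
O=p-[0,0,.009]
crop=cv2.resize(im[170:340,220:340],None,fx=5,fy=5,interpolation=cv2.INTER_CUBIC)[:600*2]
def D(P,col):
  for q in proj("w",P,c): cv2.circle(crop,(int((q[0]-220)*5+2),int((q[1]-170)*5+2)),2,col,-1)
th=np.linspace(0,2*np.pi,80)
D([O+.024*(np.cos(t)*u+np.sin(t)*v)+.031*z for t in th],(0,0,255))
D([O+.024*(np.cos(t)*u+np.sin(t)*v) for t in th],(0,255,0))
D([O+sx*.022*u+s*v*.008+.061*z for sx in np.linspace(-1,1,12) for s in(-1,1)],(255,0,0))
cv2.imwrite("pics/wl_c.png",crop[:, :]); print(crop.shape)
E
python3 -c "
import cv2;i=cv2.imread('pics/wl_c.png');cv2.imwrite('pics/wl_c.png',cv2.resize(i,(423,600),interpolation=cv2.INTER_AREA))"
```

```text
(850, 600, 3)
```

View pics/wl_c.png

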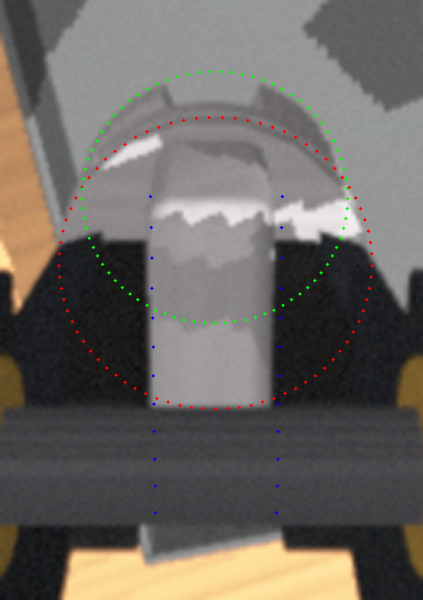

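The lifted cap matches the predicted in-hand pose to about 1 mm, and a slot mouth is visible below the bar end. I'll carry it to the hub and turn it +61° on the way.

```bash
python3 -m inch '[[-1,[5,38,0],[0,0,6]],[-1,[11,82,0],[0,0,13]],[-1,[18,128,0],[0,0,20]],[-1,[24,175,0],[0,0,27]],[-1,[31,222,0],[0,0,34]],[-1,[37,270,0],[0,0,41]],[-1,[44,318,0],[0,0,48]],[-1,[50,366,0],[0,0,54]],[-1,[57,414,0],[0,0,59]],[-1,[63,460,0],[0,0,61]]]'
python3 -m inch '[[-1,[6,45,0],[0,0,0]],[-1,[12,90,0],[0,0,0]],[-1,[18,130,0],[0,0,0]],[-1,[22,160,0],[0,0,0]],[-1,[24,173,0],[0,0,0]],[-1,[24,173,0],[0,0,0]],[-1,[24,173,0],[0,0,0]]]'
python3 - <<'E'
from h import *
from scipy.spatial.transform import Rotation as R
c=optics.camera_info("wrist"); np.savez("pics/w3.npz",K=c["intrinsics"],E=c["extrinsics"])
im=optics.capture("wrist")[:,:,::-1]; cv2.imwrite("pics/w3.png",im)
t=optics.capture("top")[:,:,::-1]; cv2.imwrite("pics/t3.png",t)
t=optics.capture("scene")[:,:,::-1]; cv2.imwrite("pics/s3.png",t)
cv2.imwrite("pics/s3_c.png",cv2.resize(t[150:250,350:450],None,fx=6,fy=6,interpolation=cv2.INTER_CUBIC))
o=get_obs();M=R.from_euler('xyz',o['ee_rot'],degrees=True).as_matrix()
print(o['eef_pos'],o['joints'],o['wrist_force'],"yaw",np.degrees(np.arctan2(M[1,1],M[0,1])),M[:,0])
E
```

```text
time_s: 8.95
eef_pos: [0.4696, 0.13, 0.184]
ee_rot: [141.5, 89.9, -177.4]
wrist_force: [-0.0, -0.6, -1.8]
gripper_width: 0.176
time_s: 9.65
eef_pos: [0.494, 0.2998, 0.1844]
ee_rot: [176.3, 89.9, -142.8]
wrist_force: [0.1, -0.6, -1.7]
gripper_width: 0.182
[0.49426423 0.29963588 0.18503323] [ 1.95008576e+01  2.55862188e+01  7.20364358e+01 -9.88835851e-03
  8.23891284e+01 -1.11372934e+02] [-0.29473419  0.89605863 -2.37016465] yaw 130.87510317423568 [-1.36748216e-04 -2.29901389e-04 -9.99999964e-01]
```

View pics/w3.png

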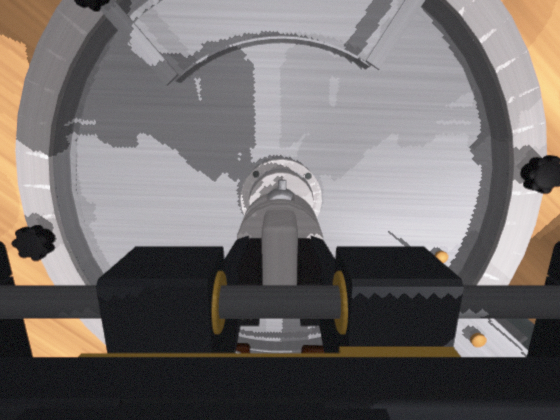

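View pics/s3_c.png

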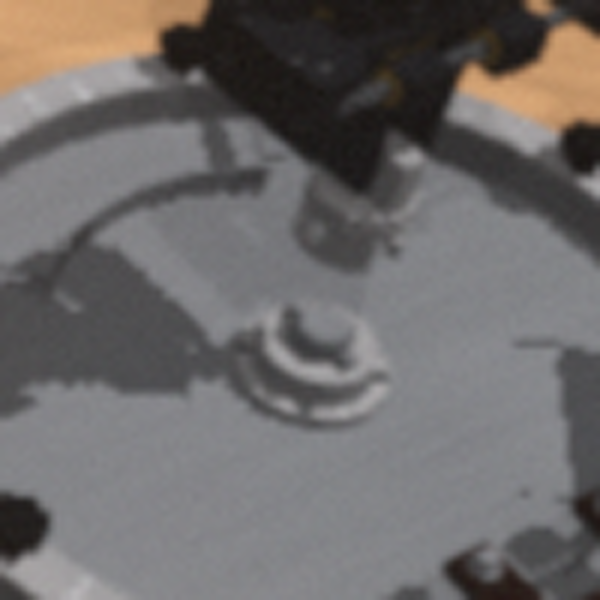

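The pin end shows at (283,185), in line with the bar at u≈280. I'll overlay the hub model to refine the lateral fit.

```bash
python3 - <<'E'
from h import *
d=np.load("pics/w3.npz"); c={"intrinsics":d["K"],"extrinsics":d["E"]}
im=cv2.imread("pics/w3.png"); S=6;x0,y0=220,145
crop=cv2.resize(im[145:245,220:340],None,fx=S,fy=S,interpolation=cv2.INTER_CUBIC)
def D(P,col):
  for q in proj("w",P,c): cv2.circle(crop,(int((q[0]-x0+.5)*S),int((q[1]-y0+.5)*S)),1,col,-1)
H=np.array([.4943,.3012,.088]);a=np.radians(41);u=np.array([np.cos(a),np.sin(a),0]);v=np.array([-u[1],u[0],0]);z=np.array([0,0,1]);th=np.linspace(0,2*np.pi,150)
D([H+.0275*(np.cos(t)*u+np.sin(t)*v)+.022*z for t in th],(0,0,255))
D([H+s*u*.022+.0035*(np.cos(t)*v+np.sin(t)*z)+.026*z for t in th[::5] for s in(-1,1)],(255,0,0))
O=np.array([.49426,.29964,.185-.009])
D([O+.024*(np.cos(t)*u+np.sin(t)*v)+.031*z for t in th],(0,255,255))
D([O+.024*(np.cos(t)*u+np.sin(t)*v) for t in th],(0,255,0))
cv2.imwrite("pics/w3_c.png",crop)
E
```

```text
(no output)
```

View pics/w3_c.png

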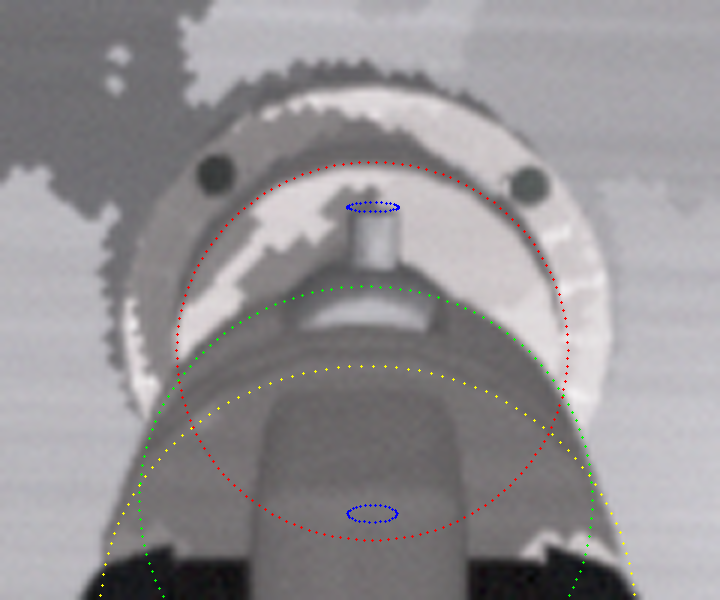

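The hub model matches the image to under 1 mm, and the slot mouth is about 1–2 mm to the left of the pin. I'll correct by (−0.8, +2) mm and come down to just above the stub.

```bash
python3 -m inch '[[-1,[-0.8,2,-10],[0,0,0]],[-1,[-0.8,2,-25],[0,0,0]],[-1,[-0.8,2,-40],[0,0,0]],[-1,[-0.8,2,-50],[0,0,0]],[-1,[-0.8,2,-51],[0,0,0]],[-1,[-0.8,2,-51],[0,0,0]]]'
python3 - <<'E'
from h import *
c=optics.camera_info("wrist"); np.savez("pics/w4.npz",K=c["intrinsics"],E=c["extrinsics"])
im=optics.capture("wrist")[:,:,::-1]; cv2.imwrite("pics/w4.png",im)
o=get_obs();p=o['eef_pos'];print(p)
S=6;x0,y0=220,145
crop=cv2.resize(im[145:245,220:340],None,fx=S,fy=S,interpolation=cv2.INTER_CUBIC)
def D(P,col):
  for q in proj("w",P,c): cv2.circle(crop,(int((q[0]-x0+.5)*S),int((q[1]-y0+.5)*S)),1,col,-1)
H=np.array([.4943,.3012,.088]);a=np.radians(41);u=np.array([np.cos(a),np.sin(a),0]);v=np.array([-u[1],u[0],0]);z=np.array([0,0,1]);th=np.linspace(0,2*np.pi,150)
D([H+.0275*(np.cos(t)*u+np.sin(t)*v)+.022*z for t in th],(0,0,255))
D([H+s*u*.022+.0035*(np.cos(t)*v+np.sin(t)*z)+.026*z for t in th[::5] for s in(-1,1)],(255,0,0))
O=np.array([p[0],p[1],p[2]-.009])
D([O+.024*(np.cos(t)*u+np.sin(t)*v)+.031*z for t in th],(0,255,255))
D([O+.024*(np.cos(t)*u+np.sin(t)*v) for t in th],(0,255,0))
cv2.imwrite("pics/w4_c.png",crop)
E
```

```text
time_s: 10.4
eef_pos: [0.4935, 0.3028, 0.134]
ee_rot: [-105.5, 90.0, -64.5]
wrist_force: [0.1, -0.3, -1.6]
gripper_width: 0.182
[0.493652   0.30293992 0.13443465]
```

View pics/w4_c.png

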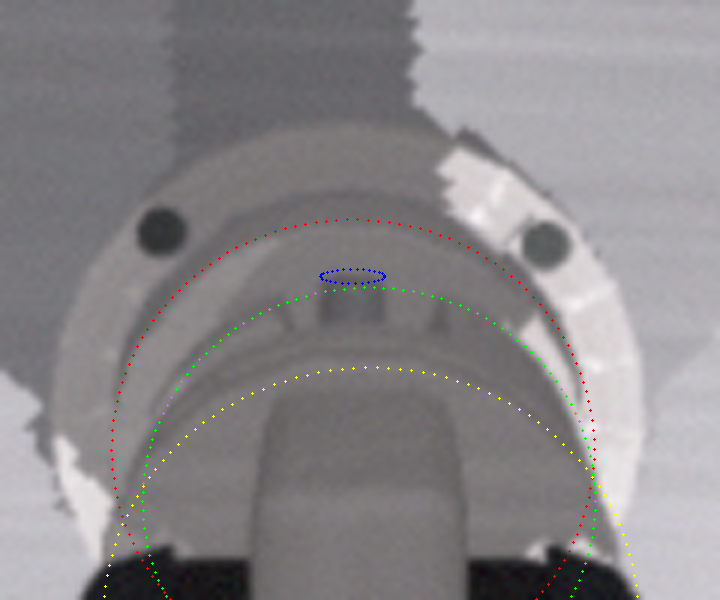

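Laterally the slot (u≈363) is about 1 mm to the right of the pin (u≈353). I'll correct by (−0.2, −1.2) mm and go down over the stub in steps.

```bash
python3 -m inch '[[-1,[-0.2,-1.2,0],[0,0,0]],[-1,[-0.2,-1.2,-4],[0,0,0]],[-1,[-0.2,-1.2,-7],[0,0,0]],[-1,[-0.2,-1.2,-10],[0,0,0]],[-1,[-0.2,-1.2,-12],[0,0,0]],[-1,[-0.2,-1.2,-12],[0,0,0]]]'
python3 -c "
from workcell import get_obs
print(get_obs()['eef_pos'],get_obs()['wrist_force'],get_obs()['ft_torque'])"
```

```text
time_s: 11.05
eef_pos: [0.4931, 0.3017, 0.1216]
ee_rot: [158.8, 90.0, -160.2]
wrist_force: [1.0, 0.0, -1.4]
gripper_width: 0.178
[0.4930639 0.3016911 0.1215767] [ 1.03286478  0.03745357 -1.35266145] [ 0.06193099  0.02572575 -0.05287388]
```

The rim is below the pin tops with no contact force, so the slots are on the pins. Next I press against the spring.

```bash
python3 -m inch '[[-1,[0,0,-3],[0,0,0]],[-1,[0,0,-6],[0,0,0]],[-1,[0,0,-9],[0,0,0]],[-1,[0,0,-11],[0,0,0]],[-1,[0,0,-12.5],[0,0,0]],[-1,[0,0,-12.5],[0,0,0]],[-1,[0,0,-12.5],[0,0,0]]]'
python3 -c "
from workcell import get_obs
print(get_obs()['eef_pos'],get_obs()['wrist_force'],get_obs()['ft_torque'])"
```

```text
time_s: 11.75
eef_pos: [0.4934, 0.3019, 0.1106]
ee_rot: [-20.5, 89.9, 20.5]
wrist_force: [-2.6, -1.1, 9.4]
gripper_width: 0.175
[0.49344091 0.30189291 0.11061968] [-2.60957781 -1.07770494  9.39051708] [-0.13944106  0.50853373 -0.01143563]
```

```bash
python3 -m inch '[[-1,[0,0,-1],[0,0,0]],[-1,[0,0,-2.2],[0,0,0]],[-1,[0,0,-2.2],[0,0,0]],[-1,[0,0,-2.2],[0,0,0]]]'
python3 -c "
from workcell import get_obs
print(get_obs()['eef_pos'],get_obs()['wrist_force'],get_obs()['ft_torque'])"
```

```text
time_s: 12.15
eef_pos: [0.4935, 0.3019, 0.1087]
ee_rot: [-21.5, 89.9, 19.5]
wrist_force: [-3.7, -1.7, 11.4]
gripper_width: 0.182
[0.49347809 0.3019198  0.10867073] [-3.70022577 -1.66202155 11.43071912] [-0.08104376  0.55758593  0.03028419]
```

Force is about 13 N with the rim near 12 mm, low enough to turn. I'll ease the side load slightly and start the clockwise turn.

```bash
python3 -m inch '[[-1,[-0.7,-0.3,0],[0,0,0]],[-1,[-0.7,-0.3,0],[0,0,-4]],[-1,[-0.7,-0.3,0],[0,0,-8]],[-1,[-0.7,-0.3,0],[0,0,-12]],[-1,[-0.7,-0.3,0],[0,0,-16]],[-1,[-0.7,-0.3,0],[0,0,-20]],[-1,[-0.7,-0.3,0],[0,0,-20]]]'
python3 -c "
from workcell import get_obs
print(get_obs()['eef_pos'],get_obs()['wrist_force'],get_obs()['ft_torque'])"
```

```text
time_s: 12.85
eef_pos: [0.4938, 0.3018, 0.109]
ee_rot: [-3.5, 89.7, 17.4]
wrist_force: [0.7, -0.5, 10.5]
gripper_width: 0.179
[0.49377596 0.30183606 0.10902869] [ 0.7362099  -0.50441696 10.49877398] [-0.01115618 -0.01990298 -0.00216621]
```

```bash
python3 -m inch '[[-1,[0,0,-0.5],[0,0,-6]],[-1,[0,0,-0.5],[0,0,-12]],[-1,[0,0,-0.5],[0,0,-18]],[-1,[0,0,-0.5],[0,0,-24]],[-1,[0,0,-0.5],[0,0,-30]],[-1,[0,0,-0.5],[0,0,-36]],[-1,[0,0,-0.5],[0,0,-42]],[-1,[0,0,-0.5],[0,0,-48]],[-1,[0,0,-0.5],[0,0,-48]]]'
python3 - <<'E'
from h import *
from scipy.spatial.transform import Rotation as R
o=get_obs();M=R.from_euler('xyz',o['ee_rot'],degrees=True).as_matrix()
print(o['eef_pos'],o['wrist_force'],o['ft_torque'],"yaw",np.degrees(np.arctan2(M[1,1],M[0,1])))
im=optics.capture("wrist")[:,:,::-1]; cv2.imwrite("pics/w5.png",im)
cv2.imwrite("pics/w5_c.png",cv2.resize(im[145:345,200:360],None,fx=3,fy=3,interpolation=cv2.INTER_CUBIC))
E
```

```text
time_s: 13.75
eef_pos: [0.4937, 0.3018, 0.1086]
ee_rot: [44.2, 89.7, 17.0]
wrist_force: [0.4, -0.7, 11.2]
gripper_width: 0.178
[0.49374113 0.30182369 0.10856109] [ 0.37655877 -0.73432231 11.19713327] [-0.15303045  0.09098543 -0.06167004] yaw 62.80450805768568
```

View pics/w5_c.png

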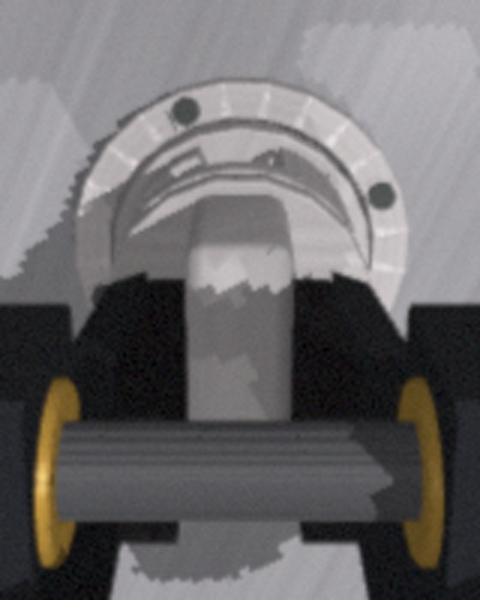

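The cap is turning with the hand, with the bar still square to the jaws. About 22° remain.

```bash
python3 -m inch '[[-1,[0,0,0],[0,0,-5]],[-1,[0,0,0],[0,0,-10]],[-1,[0,0,0],[0,0,-14]],[-1,[0,0,0],[0,0,-17]],[-1,[0,0,0],[0,0,-19]],[-1,[0,0,0],[0,0,-19]]]'
python3 -c "
from workcell import get_obs
print(get_obs()['eef_pos'],get_obs()['wrist_force'],get_obs()['ft_torque'])"
python3 -m inch '[[-1,[0,0,0],[0,0,-1]],[-1,[0,0,0],[0,0,-2.5]],[-1,[0,0,0],[0,0,-4]],[-1,[0,0,0],[0,0,-4]]]'
python3 - <<'E'
from h import *
from scipy.spatial.transform import Rotation as R
o=get_obs();M=R.from_euler('xyz',o['ee_rot'],degrees=True).as_matrix()
print(o['eef_pos'],o['wrist_force'],o['ft_torque'],"yaw",np.degrees(np.arctan2(M[1,1],M[0,1])))
E
```

```text
time_s: 14.4
eef_pos: [0.4937, 0.3018, 0.1085]
ee_rot: [62.1, 89.7, 16.0]
wrist_force: [0.6, -0.4, 10.7]
gripper_width: 0.178
[0.49374266 0.30175434 0.10852588] [ 0.55166066 -0.43255969 10.72456038] [-0.22081728  0.12085966  0.06384549]
time_s: 14.8
eef_pos: [0.4943, 0.3014, 0.1086]
ee_rot: [57.6, 89.7, 7.5]
wrist_force: [2.1, -2.2, 10.7]
gripper_width: 0.175
[0.49425441 0.30143441 0.10859485] [ 2.12328358 -2.17726012 10.67815962] [-0.40381456 -0.18421081  0.09014685] yaw 39.93272027019681
```

I'm at the stop: the turn is 91° and a small side load has built up. Now I'll let the spring lift the cap into the notches.

```bash
python3 -m inch '[[-1,[0,0,1],[0,0,0]],[-1,[0,0,2],[0,0,0]],[-1,[0,0,3],[0,0,0]],[-1,[0,0,3.5],[0,0,0]],[-1,[0,0,3.5],[0,0,0]]]'
python3 -m inch '[[-1,[0,0,0.6],[0,0,0]],[-1,[0,0,1.2],[0,0,0]],[-1,[0,0,1.2],[0,0,0]],[-1,[0,0,1.2],[0,0,0]]]'
python3 - <<'E'
from h import *
from scipy.spatial.transform import Rotation as R
o=get_obs();M=R.from_euler('xyz',o['ee_rot'],degrees=True).as_matrix()
print(o['eef_pos'],o['wrist_force'],o['ft_torque'],"yaw",np.degrees(np.arctan2(M[1,1],M[0,1])))
E
```

```text
time_s: 15.3
eef_pos: [0.4942, 0.3014, 0.1116]
ee_rot: [57.1, 89.7, 7.1]
wrist_force: [2.8, -1.4, 8.3]
gripper_width: 0.182
time_s: 15.7
eef_pos: [0.4941, 0.3014, 0.1127]
ee_rot: [56.7, 89.7, 6.6]
wrist_force: [3.9, -1.1, 5.9]
gripper_width: 0.179
[0.49413123 0.30138548 0.11268793] [ 3.90569631 -1.06714772  5.92766459] [-0.34080023 -0.34080129  0.09712033] yaw 39.96562548802589
```

```bash
python3 -m inch '[[-1,[0,0,0.7],[0,0,0]],[-1,[0,0,1.4],[0,0,0]],[-1,[0,0,1.4],[0,0,0]],[-1,[0,0,1.4],[0,0,0]]]'
python3 - <<'E'
from h import *
from scipy.spatial.transform import Rotation as R
o=get_obs();M=R.from_euler('xyz',o['ee_rot'],degrees=True).as_matrix()
print(o['eef_pos'],o['wrist_force'],o['ft_torque'],"yaw",np.degrees(np.arctan2(M[1,1],M[0,1])))
im=optics.capture("wrist")[:,:,::-1]; cv2.imwrite("pics/w6.png",im)
t=optics.capture("scene")[:,:,::-1]; cv2.imwrite("pics/s6.png",t)
a=cv2.resize(im[145:345,200:360],None,fx=2.5,fy=2.5,interpolation=cv2.INTER_CUBIC);b=cv2.resize(t[160:240,365:435],None,fx=5,fy=5,interpolation=cv2.INTER_CUBIC)
h=np.zeros((500,750,3),np.uint8);h[:500,:400]=a;h[:400,400:750]=b;cv2.imwrite("pics/c6.png",h)
E
```

```text
time_s: 16.1
eef_pos: [0.494, 0.3014, 0.1131]
ee_rot: [55.5, 89.8, 5.5]
wrist_force: [6.5, -0.7, 0.5]
gripper_width: 0.181
[0.49400067 0.30138735 0.11310961] [ 6.45364316 -0.73683081  0.48397414] [-0.2193402  -1.02600463  0.09287457] yaw 39.96042499298045
```

View pics/c6.png

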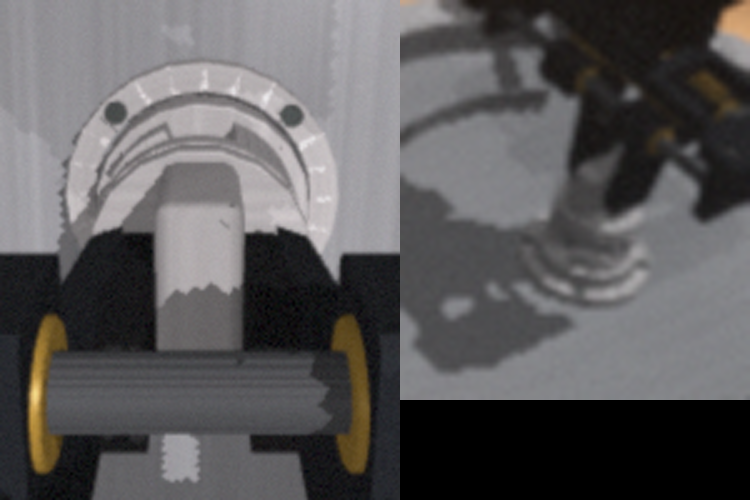

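View pics/s6.png

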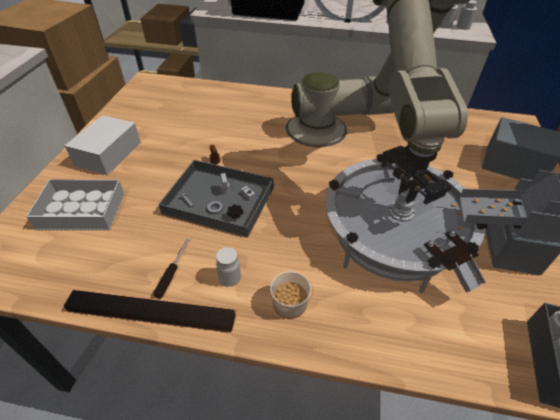

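The wrist force dropped from 8 N to 0.5 N while the height stayed at 0.113, so the pins are holding the cap in the notches. The tub, jar, screwdriver and the other bin parts are where they were. I'll relieve the side load and do a last check.

```bash
python3 -m inch '[[-1,[0.8,0,-0.7],[0,0,0]],[-1,[0.8,0,-0.7],[0,0,0]],[-1,[0.8,0,-0.7],[0,0,0]],[-1,[0.8,0,-0.7],[0,0,0]],[-1,[0.8,0,-0.7],[0,0,0]]]'
python3 - <<'E'
from h import *
from scipy.spatial.transform import Rotation as R
o=get_obs();M=R.from_euler('xyz',o['ee_rot'],degrees=True).as_matrix()
print(o['eef_pos'],o['wrist_force'],o['ft_torque'],"yaw",np.degrees(np.arctan2(M[1,1],M[0,1])),o['gripper_width'],np.abs(o['dq']).max(),M[:,0])
E
```

```text
time_s: 16.7
eef_pos: [0.4941, 0.3014, 0.1129]
ee_rot: [56.1, 89.9, 6.1]
wrist_force: [2.3, -0.9, 5.3]
gripper_width: 0.177
[0.49413433 0.30139103 0.11291953] [ 2.31138887 -0.8879324   5.34995771] [-0.35668243 -0.38688563  0.05074846] yaw 39.969139850051064 0.17733896566998258 0.05628942391815722 [ 2.50523378e-03  2.68300530e-04 -9.99996826e-01]
```

```bash
python3 -c "
from workcell import ticket
print(ticket.job_done())"
```

```text
the job is handed in; nothing more can be done
None
```

The bayonet cap is locked on the hub pins and the gripper is still holding it. I handed the job in at about 16.7 s; the hand-in gives no verdict.

**What I did:** I picked the cap with the wide, slotted skirt from the bin and set it over the cross pins. I pressed it down to a rim height of about 12 mm with roughly 13 N, turned it 91° clockwise to the stop, and let the spring seat it in the notches.

**Last checks:**
- **Position:** the tool is within about 0.3 mm of the hub axis as I measured it. The bar is about 1° off square to the pins, and the tool is tilted about 0.1°.
- **Lock:** the rim is about 16 mm above the disc. When I raised the hand slightly, the wrist force fell to 0.5 N with almost no rise, so the pins are holding the cap.
- **Grip:** the opening of about 15.6 mm matches the 16 mm bar, and the arm is at rest. About 5 N still presses down through the hand.
- **Surroundings:** in the last scene picture the other bin parts, tub, jar and screwdriver look unmoved; I judged this by eye and did not measure it.

**What disagreed:**
- **First grasp missed:** the fingers closed empty just above the bar, moving nothing. The pictures showed the fingertips end about 30 mm behind the reported TCP. I went about 25 mm lower and the second grasp held.
- **Side load:** a load of 2–6 N built up at the stop. I eased it to about 2.5 N before handing in.

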